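# Press the raised memory module down until its clips catch it

### The arm

A 7-joint arm with a two-finger parallel gripper is mounted at the origin on a cart in front of the work surface, level with it; the furniture and walls round the work are solid. World frame = base frame: x ahead of the robot, y to its left, z up, the work surface at z = 0. Lengths are in m, angles in degrees, forces in N, time in s.
With the tool pointing down it reaches from about 0.4 to 0.9 m from the base axis. Payload 5.5 kg.
Tool frame: the origin (TCP) lies at the very end of the fingers, on their centre line; the grasp point (between the pads) lies r.grip_depth behind it (r.grip_depth is the distance from the TCP to the grasp point, in m); z points along the fingers, y is the line along which they close (so a half turn about z gives the same grasp; the last joint's range is limited). The gripper opens to 85 mm and grips with 20 to 120 N. Pads are 22 mm wide; open, the fingers measure 114 mm over their backs; the gripper's body (76 mm by 85 mm) begins 54 mm behind the grasp point. The pads swing forward as they close: fully open they stand 13 mm farther back than shut.
Start: joints at [90.195, 28.699, -24.465, 88.831, 12.651, 65.22, -12.049], TCP at [0.167, -0.628, 0.231] pointing down, gripper open.
Joint ranges: [-164.97, 164.97], [-17.58, 116.51], [-87.97, 89.64], [11.32, 138.91], [-80.73, 260.73], [10.89, 115.49], [-147.41, 147.41]. Speed limits (degrees/s): [147.25, 147.25, 180, 180, 180, 180, 180].

### API

Orientations are given as a 3x3 rotation matrix whose columns are the frame's x, y, z axes.
In Python, from rig import status, cams, finish_job, r gives the robot as it stands.
- The arm moves only by the tool apply_moves, never from a script. Its argument "targets" is a list of rows, each a list of 7 numbers: the shift along the tool's x, y, z in units of 50 mm (1.0 is 50 mm), then the turn, a rotation vector about the tool's x, y, z in units of 5 degrees (1.0 is 5 degrees), then the opening, from -1 (shut) to 1 (fully open). In form: [[x, y, z, rx, ry, rz, hand], ...]. A call has 1 to 5 rows; each row shifts and turns the commanded pose from where the row before left it, along the tool's axes as they then stand; what a row does not reach is not made up. A row lasts 1/10 s, in which the tool goes at most 50 mm and 8.59 degrees, less where a joint would pass 70% of its speed; a pose out of reach is approached as far as the arm can. A call is refused whole if a number of a shift passes 1 or a number of a turn 1, either way. A call with a gripper value outside its range is refused whole. The fingers move at their own pace and stop on an object; the grip force is fixed at half the most. Time passes only in rows, so rows that do not move let the fingers close. It gives the time, the measured TCP pose, the force, the opening and the grip force at its end, in the units of the state.
- status.state(): the state, without advancing time (a new reading comes with each control period).
- cams.get_image(name): name is "side" or "top"; returns a dict with "frame" (420x560x3 uint8, red, green, blue), "depth" (420x560 float32, m along the optical axis (not along the pixel's ray), 0 where there is no reading), "intrinsics" (3x3 intrinsics, pixels), "k1" (the pictures are not rectified: a ray, as slopes to the right and down, at radius r is drawn at 1 + k1 r^2 times it, then the intrinsics apply), "world_to_cam" (4x4, takes a point from world to camera coordinates). Camera axes: x right, y down, z forward; pixel columns grow to the right and rows downward; lengths in m; the calibration is good to about 2 mm. A picture is of the moment at which its call begins.
- finish_job(): hands the job in; it is judged then, once.
The state is a dict: "time": time; "qpos": joint angles; "joint_vel": joint speeds; "joint_efforts": joint torques, N m; "position": TCP position; "eef_rot": TCP orientation; "force": force on the tool from outside, world axes, zero at the start; "moment": the same for the moment, N m; "gripper_width": finger opening in m; "grip_force": force on a finger pad.
Only numpy, scipy, OpenCV 4.12 (cv2) and the standard library are available. Lean on these libraries where they do the work, as an engineer would, in place of code of your own. Each camera call takes 0.05 s, during which the arm holds its last target. There are 200 camera calls.

### The job

On the small mainboard lying on a block of foam, one of the two memory modules has been pushed into its socket but still stands up at an angle. With the fingertips press gently down on its free edge until it lies flat and the two spring clips at its sides snap over it, then draw back; it must stay down. Do not touch the memory module that already lies flat, the long narrow solid-state drive that also stands at an angle (its screw has yet to come), the processor cooler or anything else on the mainboard, pick nothing up, and leave the loose things round it where they are.

Things in the scene. Friction and masses are not known exactly. Their poses are not given: they have to be found in the camera images.
- memory (a joint): Angle (rad) of the memory module to press down: 0 = flat, fully home; starts raised at 0.52 to 0.62. A weak spring pushes it up (1 to 2 N at the free edge). From about 0.23 its side edges meet the spring clips and the press takes up to about 6 N; below about 0.06 the clips hold it and, let go, it stays at about 0.03. Let go earlier, it springs up again. It stops hard at 0.
- memory_press (a point): Where to press on the raised module (green board, black chips, 67.6 mm wide, 30 mm deep, 3 mm thick): on its top face, mid-width, 25.5 mm from the hinge, 3.7 mm from the free edge; moves with it. x from hinge to free edge, y along the width, z out of the top face. Flat, it lies 6.0 mm above memory_socket's origin. Socket arms and steel clips stand 36 mm to each side, tops 8.7 mm above that origin.
- memory_socket: Socket of the raised module, with module and clips: a black bar 75 mm long (y), 8.5 mm wide, with two side arms 30 mm long towards +x. Origin mid-socket on the mainboard's surface, 12 to 37 mm above the bench; the hinge line runs along y, 1 mm towards +x and 4.2 mm above the origin; z up.
- seated_memory_socket: The same socket with the other, identical module, already flat under its clips: not to be touched. It lies 81 mm to the left or right of the first (which side changes), facing the same way. Same origin and axes.
- seated_memory (a joint): Angle in rad of the module that already lies flat; 0 is fully home.
- mainboard: 170 mm square green board, fixed on a dark foam block 10 to 35 mm high (varies). Origin 36.6 mm below the board's surface, under its middle, z up. Memory sockets side by side at its -x edge (x = -60, y = +40.5 and -40.5 mm). Cooler 66 mm square, centre x = +30, y = 0, top 27 mm above the board. Ports at the +x edge, power socket at the +y edge, solid-state drive at the -y side.
- ssd_end (a point): Top of the free end of the solid-state drive, a narrow stick 80 x 22 x 3 mm standing up at 0.24 to 0.3 rad from its connector at x = -8, y = -50.5 mm on the mainboard, free end towards the mainboard's +x edge: not to be touched.
- screwdriver: Loose screwdriver with a yellow handle, 160 mm long, 28 mm high, on the bench to the right of the mainboard. Origin under its middle.
- screw_tin: Loose round open tin of screws, 66 mm across, 30 mm high, on the bench to the right of the vice, nearer the robot than the mainboard. Origin under its middle.
- small_drive: Loose flat metal drive, 100 x 70 x 11 mm, on the bench right of the screw tin. Origin under its middle.

How it is judged (in metres and radians):
On the way:
1. the fingertips press the raised memory module down against its clips (value of joint memory below 0.25 rad and contact force between the fingers and memory_socket above 0.5 N), for 0.02 s.
At the end, for the whole second after the job is handed in: The module that stood up lies flat (below 0.06 rad, held by its clips) with nothing touching it; the other module is still flat, the end of the solid-state drive is within 5 mm of where it was, and the screwdriver, screw tin and small drive are within 20 mm of where they were (value of joint each of memory, seated_memory below 0.06 rad and distance of ssd_end from where it was at the start of the episode below 0.005 m and distance of each of screwdriver, screw_tin, small_drive from where it was at the start of the episode below 0.02 m).
It fails at once if the module is pressed harder than 30 N (contact force between anything else and memory_socket above 30 N).
It fails at once if the module is levered up or pulled out of its socket (value of joint memory above 0.72 rad).
It fails at once if the module that already lay flat, or its socket, is touched (contact force between anything else and seated_memory_socket above 1 N).
It fails at once if the robot touches the cooler, the solid-state drive or anything else on the mainboard, or moves the drive's end by more than 5 mm (contact force between any of the fingers, the arm and mainboard above 2 N or distance of ssd_end from where it was at the start of the episode above 0.005 m).
It fails at once if a loose thing is picked up or pushed away by more than 20 mm (distance of any of screwdriver, screw_tin, small_drive from where it was at the start of the episode above 0.02 m).
It also fails if it takes over 38 s, if anything falls off the work surface, if the arm or the gripper's body presses on something with over 40 N, if the wrist force passes 120 N, or if a joint passes its speed limit or range.

## Working session

There is one attempt and no reset: what is moved stays moved. The work goes in short steps, Python scripts to look and compute and a tool call to move; the robot and the scene stay as the last step left them, time stands still between calls to the robot, and variables do not carry over. Pictures are saved under pics/ and viewed, at most 10 in all, crops included, and the job is handed in when it is done.

Besides the shell and the picture viewer there is one more tool, called after "Call:" in YAML: its name, and indented under it one key for each argument. apply_moves: Moves the arm, as the interface text tells. Its arguments: {"type":"object","properties":{"targets":{"type":"array"}},"required":["targets"]}

```bash
mkdir -p pics; ls
python3 - <<'E'
from rig import status,cams,r
import cv2,numpy as np
print(r.grip_depth); s=status.state(); print(s['time'],s['position'],s['eef_rot'],s['gripper_width'])
for n in("top","side"):
    d=cams.get_image(n); cv2.imwrite(f"pics/{n}0.png",d["frame"][:,:,::-1]); np.savez(f"{n}0.npz",**d)
    T=d["world_to_cam"];print(n,d["intrinsics"],d["k1"],-T[:3,:3].T@T[:3,3],T[2,:3])
E
```

```text
pics
0.0187
0.0 [ 0.16670937 -0.6275071   0.23021066] [[ 9.66438961e-01  2.56895881e-01 -4.90027960e-04]
 [ 2.56896346e-01 -9.66436927e-01  1.98325454e-03]
 [ 3.59088053e-05 -2.04258085e-03 -9.99997913e-01]] 0.08560215164986758
top [[394.01088123   0.         279.28771349]
 [  0.         394.01088123 202.07124434]
 [  0.           0.           1.        ]] -0.11089743515144886 [ 0.2901977  -0.19299976  0.90477028] [ 0.17982207 -0.00289729 -0.98369489]
side [[448.69655071   0.         277.76547449]
 [  0.         448.69655071 209.86710784]
 [  0.           0.           1.        ]] 0.0042062417958445755 [0.42538575 0.74999015 0.51682804] [ 0.03188774 -0.89511251 -0.44469851]
```

View pics/top0.png

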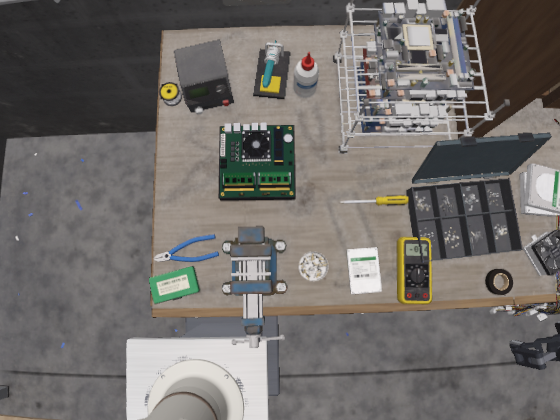

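View pics/side0.png

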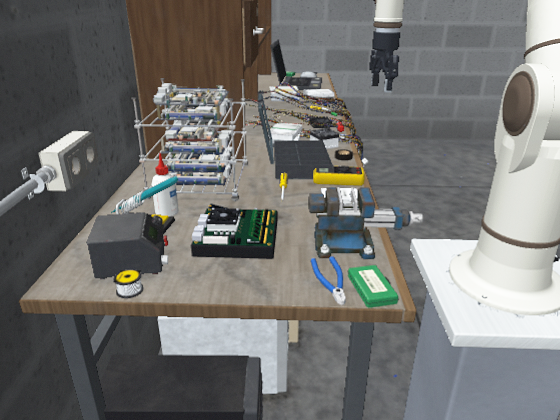

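The top view shows the mainboard at px (257,162), with the memory at its near edge (row ~185). The side view shows it at (235,230). I'll enlarge both.

Run:
```python
import cv2,numpy as np
a=cv2.imread("pics/top0.png")[115:210,210:305]; b=cv2.imread("pics/side0.png")[195:265,185:285]
a=cv2.resize(a,(570,570),interpolation=cv2.INTER_CUBIC)
cv2.imwrite("pics/ca.png",a); cv2.imwrite("pics/cb.png",cv2.resize(b,(800,560),interpolation=cv2.INTER_CUBIC))
```

```text
(no output)
```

View pics/ca.png

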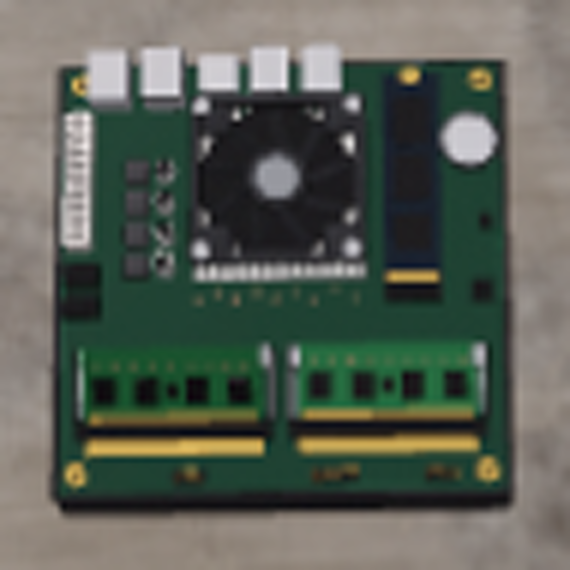

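View pics/cb.png

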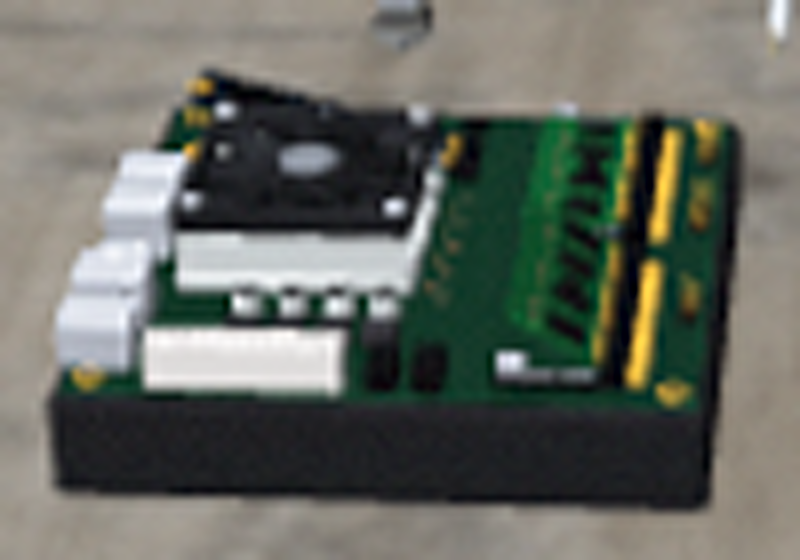

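The crops show both modules: left at ca.png (172,385), right at (388,380). The left one looks raised in the side view, since its clip at (510,360) stands clear of it. I'll check this with depth and measure the board frame.

```bash
cat > h.py <<'E'
import numpy as np,cv2
def rays(d,uv):
    uv=np.asarray(uv,float).reshape(-1,2);K=d["intrinsics"];q=(uv-K[[0,1],2])/K[0,0];x=q.copy()
    for _ in range(20): x=q/(1+float(d["k1"])*(x**2).sum(1,keepdims=True))
    return np.c_[x,np.ones(len(x))]
def world(d,uv,z=None):
    """pixels -> world by depth, or onto plane z"""
    T=d["world_to_cam"];R=T[:3,:3];c=-R.T@T[:3,3];w=rays(d,uv)
    if z is None:
        uv=np.asarray(uv).reshape(-1,2).round().astype(int); return (w*d["depth"][uv[:,1],uv[:,0]][:,None])@R+c
    w=w@R; return c+w*((z-c[2])/w[:,2])[:,None]
def proj(d,P):
    T=d["world_to_cam"];p=np.asarray(P).reshape(-1,3)@T[:3,:3].T+T[:3,3];x=p[:,:2]/p[:,2:]
    return x*(1+float(d["k1"])*(x**2).sum(1,keepdims=True))*d["intrinsics"][0,0]+d["intrinsics"][[0,1],2]
E
python3 - <<'E'
from h import *
d=np.load("top0.npz");np.set_printoptions(precision=4,suppress=True,linewidth=150)
px=lambda u,v:[210+u/6,115+v/6]
g=lambda u,v:print((u,v),world(d,[px(u,v)])[0])
for u,v in[(120,300),(180,310),(330,320),(280,400),(470,330),(75,475),(488,470),(480,80),(20,300),(540,300)]:g(u,v)
for n,u0 in(("L",172),("R",388)):
    print(n)
    for v in(350,356,362,368,374,380,386,392,398,404,410,418,425,445):
        P=world(d,[px(u,v) for u in np.arange(u0-60,u0+61,6)]);print(v,np.median(P,0))
print("screws on plane",)
for z in(.02,.03):print(world(d,[px(75,475),px(488,470),px(480,80),px(410,75),px(82,85)],z))
E
```

```text
(120, 300) [ 0.5387 -0.0845  0.0331]
(180, 310) [ 0.534  -0.1076  0.0336]
(330, 320) [ 0.529  -0.1647  0.0322]
(280, 400) [ 0.4981 -0.1453  0.0323]
(470, 330) [ 0.5237 -0.218   0.0323]
(75, 475) [ 0.4717 -0.0669  0.0286]
(488, 470) [ 0.4696 -0.2234  0.0298]
(480, 80) [ 0.6247 -0.2248  0.0317]
(20, 300) [ 0.55   -0.04   -0.0027]
(540, 300) [ 0.5441 -0.2471 -0.0003]
L
350 [ 0.5136 -0.1064  0.0508]
356 [ 0.5117 -0.1057  0.0505]
362 [ 0.5097 -0.1059  0.049 ]
368 [ 0.5076 -0.1057  0.0478]
374 [ 0.5055 -0.1058  0.047 ]
380 [ 0.5035 -0.106   0.046 ]
386 [ 0.5016 -0.1055  0.0441]
392 [ 0.4994 -0.1054  0.0438]
398 [ 0.4975 -0.1054  0.0421]
404 [ 0.4955 -0.1053  0.0407]
410 [ 0.4934 -0.1051  0.0398]
418 [ 0.4909 -0.1046  0.0371]
425 [ 0.4883 -0.1047  0.0368]
445 [ 0.482  -0.1042  0.031 ]
R
350 [ 0.5155 -0.1866  0.0364]
356 [ 0.5133 -0.1866  0.0368]
362 [ 0.5107 -0.1865  0.037 ]
368 [ 0.5086 -0.1865  0.0362]
374 [ 0.5061 -0.1864  0.0375]
380 [ 0.5035 -0.1864  0.0372]
386 [ 0.5014 -0.1863  0.0373]
392 [ 0.499  -0.1863  0.0369]
398 [ 0.4965 -0.1863  0.0373]
404 [ 0.4946 -0.1862  0.036 ]
410 [ 0.4923 -0.1861  0.036 ]
418 [ 0.4891 -0.1861  0.0369]
425 [ 0.4863 -0.186   0.0366]
445 [ 0.4798 -0.1858  0.032 ]
screws on plane
[[ 0.4735 -0.0656  0.02  ]
 [ 0.4716 -0.2237  0.02  ]
 [ 0.6292 -0.2253  0.02  ]
 [ 0.6319 -0.1976  0.02  ]
 [ 0.6313 -0.0676  0.02  ]]
[[ 0.4715 -0.0671  0.03  ]
 [ 0.4696 -0.2233  0.03  ]
 [ 0.6254 -0.2249  0.03  ]
 [ 0.6281 -0.1976  0.03  ]
 [ 0.6275 -0.069   0.03  ]]
```

The left module is the raised one: its slope is about 0.5 rad and its free edge is near (0.514, -0.105, 0.052). The right one is flat. The board surface is at z≈0.0315 and its yaw is about -0.7°. The press point when flat should be about (0.515, -0.105, 0.0375). I'll turn the tool to align, shut the fingers and move across at height.

Call:
apply_moves:
  targets:
    - [0,0,0,0,0,0.78,-1]
    - [0,-0.3,0,0,0,0.78,-1]
    - [0,-0.5,0,0,0,0.78,-1]
    - [0,-0.6,0,0,0,0.78,-1]
    - [0.3,-0.6,0,0,0,0,-1]

```text
time: 0.6
position: [0.1718, -0.528, 0.2305]
eef_rot: [[1.0, -0.019, -0.002], [-0.019, -1.0, 0.001], [-0.002, -0.001, -1.0]]
force: [0.0, 0.0, -0.2]
gripper_width: 0.012
grip_force: 0.0
```

Call:
apply_moves:
  targets:
    - [0.45,-0.65,0,0,0,0,-1]
    - [0.45,-0.65,0,0,0,0,-1]
    - [0.45,-0.65,0,0,0,0,-1]
    - [0.45,-0.65,0,0,0,0,-1]
    - [0.45,-0.65,0,0,0,0,-1]

```text
time: 1.1
position: [0.2898, -0.3662, 0.2311]
eef_rot: [[1.0, -0.013, -0.0], [-0.013, -1.0, 0.0], [-0.0, -0.0, -1.0]]
force: [0.3, 1.1, 0.0]
gripper_width: -0.0003
grip_force: 0.0
```

Call:
apply_moves:
  targets:
    - [0.45,-0.65,0,0,0,0,-1]
    - [0.45,-0.65,0,0,0,0,-1]
    - [0.45,-0.65,0,0,0,0,-1]
    - [0.3,-0.4,0,0,0,0,-1]
    - [0,0,0,0,0,0,-1]

```text
time: 1.6
position: [0.3754, -0.2477, 0.2314]
eef_rot: [[1.0, -0.006, 0.001], [-0.006, -1.0, 0.001], [0.001, -0.001, -1.0]]
force: [0.1, 0.4, 1.2]
gripper_width: -0.0001
grip_force: 0.0
```

Call:
apply_moves:
  targets:
    - [0.4,-0.4,0,0,0,0,-1]
    - [0.4,-0.4,0,0,0,0,-1]
    - [0.4,-0.4,0,0,0,0,-1]
    - [0.4,-0.4,0,0,0,0,-1]
    - [0.4,-0.4,0,0,0,0,-1]

```text
time: 2.1
position: [0.4745, -0.153, 0.231]
eef_rot: [[1.0, -0.014, -0.001], [-0.014, -1.0, -0.0], [-0.001, 0.0, -1.0]]
force: [-0.5, -1.3, 0.3]
gripper_width: 0.0002
grip_force: 0.0
```

Call:
apply_moves:
  targets:
    - [0.4,-0.4,0,0,0,0,-1]
    - [0.2,-0.4,0,0,0,0,-1]
    - [0,0,0,0,0,0,-1]
    - [0,0,0,0,0,0,-1]

```text
time: 2.5
position: [0.5045, -0.1136, 0.2308]
eef_rot: [[1.0, -0.012, -0.001], [-0.012, -1.0, -0.0], [-0.001, 0.0, -1.0]]
force: [0.2, -0.8, 0.4]
gripper_width: 0.0001
grip_force: 0.0
```

Call:
apply_moves:
  targets:
    - [0.2,-0.17,0.5,0,0,0,-1]
    - [0,0,0.8,0,0,0,-1]
    - [0,0,0.8,0,0,0,-1]
    - [0,0,0.8,0,0,0,-1]
    - [0,0,0,0,0,0,-1]

```text
time: 3.0
position: [0.5096, -0.1062, 0.0814]
eef_rot: [[1.0, -0.015, -0.011], [-0.015, -1.0, 0.002], [-0.011, -0.001, -1.0]]
force: [-0.1, -0.0, -0.7]
gripper_width: -0.0004
grip_force: 0.0
```

Run:
```python
from rig import status,cams
from h import *
s=status.state();p=s['position'];print(s['time'],p,s['force'])
o=[]
for n,(x,y) in(("top",(200,105)),("side",(175,160))):
    d=cams.get_image(n);np.savez(n+"1.npz",**d);f=d["frame"][:,:,::-1].copy()
    print(n,proj(d,p),proj(d,[[.5155,-.105,.0375]]))
    o.append(cv2.resize(f[y:y+110,x:x+110],(400,400),interpolation=cv2.INTER_CUBIC))
cv2.imwrite("pics/c2.png",np.hstack(o))
```

```text
3.0 [ 0.50960304 -0.10615159  0.08139427] [-0.06864336 -0.01649518 -0.74710856]
top [[237.19715856 171.67520174]] [[238.73201544 174.10890394]]
side [[252.72423942 213.55917237]] [[250.39538593 231.64278253]]
```

View pics/c2.png

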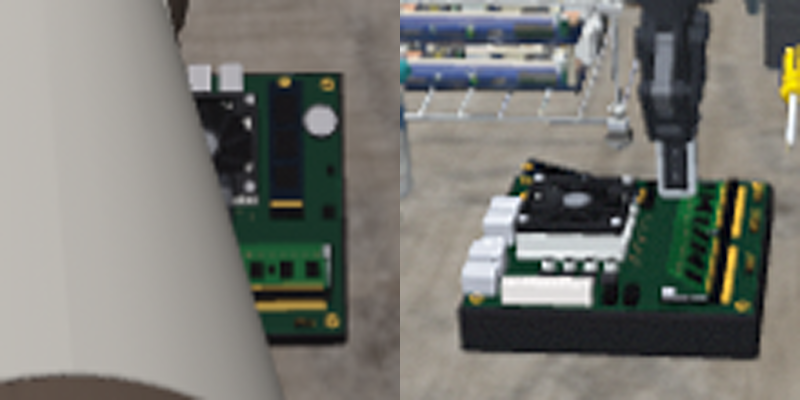

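The side crop shows the shut fingertips (white tip at c2 (678,192)) above the module's free edge, clear of the cooler. The arm hides the module in the top view. I'll go down to just above the module and nudge x.

Call:
apply_moves:
  targets:
    - [0,0,0,0,0,0,-1]
    - [0.05,0,0.2,0,0,0,-1]
    - [0,0,0.1,0,0,0,-1]
    - [0,0,0,0,0,0,-1]
    - [0,0,0,0,0,0,-1]

```text
time: 3.6
position: [0.5176, -0.1046, 0.0714]
eef_rot: [[1.0, -0.012, 0.0], [-0.012, -1.0, -0.0], [0.0, 0.0, -1.0]]
force: [0.8, 1.3, 0.0]
gripper_width: -0.0001
grip_force: 0.0
```

Call:
apply_moves:
  targets:
    - [-0.05,0,0.12,0,0,0,-1]
    - [0,0,0.12,0,0,0,-1]
    - [0,0,0,0,0,0,-1]
    - [0,0,0,0,0,0,-1]

```text
time: 4.0
position: [0.5148, -0.1045, 0.059]
eef_rot: [[1.0, -0.012, -0.001], [-0.012, -1.0, 0.0], [-0.001, -0.0, -1.0]]
force: [0.8, -0.2, 0.2]
gripper_width: -0.0001
grip_force: 0.0
```

Call:
apply_moves:
  targets:
    - [0,0,0.04,0,0,0,-1]
    - [0,0,0.04,0,0,0,-1]
    - [0,0,0.04,0,0,0,-1]
    - [0,0,0,0,0,0,-1]
    - [0,0,0,0,0,0,-1]

```text
time: 4.5
position: [0.515, -0.1045, 0.0533]
eef_rot: [[1.0, -0.012, -0.0], [-0.012, -1.0, 0.0], [-0.0, -0.0, -1.0]]
force: [-0.1, 0.3, -0.1]
gripper_width: 0.0004
grip_force: 0.0
```

Near contact now, so I'm continuing in small steps.

Call:
apply_moves:
  targets:
    - [0,0,0.03,0,0,0,-1]
    - [0,0,0.03,0,0,0,-1]
    - [0,0,0.03,0,0,0,-1]
    - [0,0,0,0,0,0,-1]
    - [0,0,0,0,0,0,-1]

```text
time: 5.0
position: [0.5151, -0.1046, 0.0488]
eef_rot: [[1.0, -0.012, -0.0], [-0.012, -1.0, -0.0], [-0.0, 0.0, -1.0]]
force: [0.8, -0.6, 1.2]
gripper_width: 0.0001
grip_force: 0.3
```

Call:
apply_moves:
  targets:
    - [0,0,0.03,0,0,0,-1]
    - [0,0,0.03,0,0,0,-1]
    - [0,0,0.03,0,0,0,-1]
    - [0,0,0,0,0,0,-1]
    - [0,0,0,0,0,0,-1]

```text
time: 5.5
position: [0.5148, -0.1046, 0.0442]
eef_rot: [[1.0, -0.012, -0.001], [-0.012, -1.0, 0.0], [-0.001, -0.0, -1.0]]
force: [0.3, -0.5, 0.6]
gripper_width: 0.0002
grip_force: 0.4
```

Call:
apply_moves:
  targets:
    - [0,0,0.02,0,0,0,-1]
    - [0,0,0.02,0,0,0,-1]
    - [0,0,0.02,0,0,0,-1]
    - [0,0,0,0,0,0,-1]
    - [0,0,0,0,0,0,-1]

```text
time: 6.0
position: [0.5155, -0.1046, 0.0418]
eef_rot: [[1.0, -0.012, 0.001], [-0.012, -1.0, -0.0], [0.001, 0.0, -1.0]]
force: [0.4, 0.5, 5.5]
gripper_width: 0.0003
grip_force: 2.8
```

Call:
apply_moves:
  targets:
    - [0,0,0.02,0,0,0,-1]
    - [0,0,0.01,0,0,0,-1]
    - [0,0,0,0,0,0,-1]
    - [0,0,0,0,0,0,-1]

```text
time: 6.4
position: [0.5141, -0.1046, 0.0393]
eef_rot: [[1.0, -0.013, -0.002], [-0.013, -1.0, 0.0], [-0.002, -0.0, -1.0]]
force: [-0.1, -0.3, 0.5]
gripper_width: 0.0002
grip_force: 0.1
```

The force dropped after peaking at 5.5 N, so the clips are probably passing. I'll continue gently to the stop.

Call:
apply_moves:
  targets:
    - [0,0,0.02,0,0,0,-1]
    - [0,0,0,0,0,0,-1]
    - [0,0,0,0,0,0,-1]

```text
time: 6.7
position: [0.5147, -0.1046, 0.0385]
eef_rot: [[1.0, -0.013, -0.001], [-0.013, -1.0, 0.0], [-0.001, -0.0, -1.0]]
force: [-0.6, 0.2, -0.7]
gripper_width: 0.0
grip_force: 0.0
```

Call:
apply_moves:
  targets:
    - [0,0,0.01,0,0,0,-1]
    - [0,0,0,0,0,0,-1]
    - [0,0,0,0,0,0,-1]

```text
time: 7.0
position: [0.515, -0.1046, 0.0383]
eef_rot: [[1.0, -0.012, -0.0], [-0.012, -1.0, 0.0], [-0.0, -0.0, -1.0]]
force: [-0.8, -0.3, 1.4]
gripper_width: -0.0005
grip_force: 0.0
```

Call:
apply_moves:
  targets:
    - [0,0,0.01,0,0,0,-1]
    - [0,0,0,0,0,0,-1]
    - [0,0,0,0,0,0,-1]

```text
time: 7.3
position: [0.5151, -0.1046, 0.0378]
eef_rot: [[1.0, -0.012, 0.0], [-0.012, -1.0, 0.0], [0.0, -0.0, -1.0]]
force: [-0.5, 0.4, -0.2]
gripper_width: -0.0004
grip_force: 0.0
```

Call:
apply_moves:
  targets:
    - [0,0,0.01,0,0,0,-1]
    - [0,0,0,0,0,0,-1]
    - [0,0,0,0,0,0,-1]

```text
time: 7.6
position: [0.5152, -0.1046, 0.0373]
eef_rot: [[1.0, -0.012, 0.0], [-0.012, -1.0, -0.0], [0.0, 0.0, -1.0]]
force: [-0.6, -0.2, 0.5]
gripper_width: 0.0001
grip_force: 0.1
```

Call:
apply_moves:
  targets:
    - [0,0,0.01,0,0,0,-1]
    - [0,0,0,0,0,0,-1]
    - [0,0,0,0,0,0,-1]

```text
time: 7.9
position: [0.5152, -0.1046, 0.0369]
eef_rot: [[1.0, -0.012, 0.0], [-0.012, -1.0, -0.0], [0.0, 0.0, -1.0]]
force: [-0.6, -0.5, 0.6]
gripper_width: -0.0003
grip_force: 0.6
```

Call:
apply_moves:
  targets:
    - [0,0,0.01,0,0,0,-1]
    - [0,0,0,0,0,0,-1]
    - [0,0,0,0,0,0,-1]

```text
time: 8.2
position: [0.5152, -0.1046, 0.0365]
eef_rot: [[1.0, -0.012, 0.0], [-0.012, -1.0, -0.0], [0.0, 0.0, -1.0]]
force: [-0.2, 0.4, 3.8]
gripper_width: 0.0
grip_force: 2.2
```

Call:
apply_moves:
  targets:
    - [0,0,0.01,0,0,0,-1]
    - [0,0,0,0,0,0,-1]
    - [0,0,0,0,0,0,-1]

```text
time: 8.5
position: [0.5152, -0.1046, 0.0364]
eef_rot: [[1.0, -0.012, 0.0], [-0.012, -1.0, -0.001], [0.0, 0.001, -1.0]]
force: [-2.9, 0.4, 9.2]
gripper_width: 0.0001
grip_force: 4.5
```

Hard stop reached: z no longer falls and the force is 9 N. I'll draw back straight up, then move aside to look.

Call:
apply_moves:
  targets:
    - [0,0,-0.1,0,0,0,-1]
    - [0,0,-0.4,0,0,0,-1]
    - [0,0,-0.8,0,0,0,-1]
    - [0,0,-0.8,0,0,0,-1]
    - [0,0,-0.8,0,0,0,-1]

```text
time: 9.0
position: [0.5145, -0.1044, 0.1819]
eef_rot: [[1.0, -0.012, -0.001], [-0.012, -1.0, 0.001], [-0.001, -0.001, -1.0]]
force: [1.2, 0.1, 0.0]
gripper_width: 0.0003
grip_force: 0.0
```

Call:
apply_moves:
  targets:
    - [-0.4,0.5,-0.5,0,0,0,-1]
    - [-0.4,0.6,0,0,0,0,-1]
    - [-0.4,0.6,0,0,0,0,-1]
    - [-0.4,0.6,0,0,0,0,-1]
    - [-0.4,0.6,0,0,0,0,-1]

```text
time: 9.5
position: [0.4121, -0.2494, 0.2058]
eef_rot: [[1.0, -0.012, -0.0], [-0.012, -1.0, -0.0], [-0.0, 0.0, -1.0]]
force: [1.0, 0.0, 0.3]
gripper_width: 0.0004
grip_force: 0.0
```

Call:
apply_moves:
  targets:
    - [-0.4,0.6,0,0,0,0,-1]
    - [-0.4,0.6,0,0,0,0,-1]
    - [-0.2,0.6,0,0,0,0,-1]
    - [0,0.3,0,0,0,0,-1]
    - [0,0,0,0,0,0,-1]

```text
time: 10.0
position: [0.3616, -0.3546, 0.2057]
eef_rot: [[1.0, -0.016, 0.001], [-0.016, -1.0, -0.0], [0.001, 0.0, -1.0]]
force: [0.2, 1.0, 0.0]
gripper_width: 0.0001
grip_force: 0.0
```

Run:
```python
from rig import status,cams
from h import *
np.set_printoptions(precision=4,suppress=True)
s=status.state();print(s['time'],s['position'],s['force'])
d=cams.get_image("top");f=d["frame"][:,:,::-1]
px=lambda u,v:[210+u/6,115+v/6]
for u0 in(172,388):
    for v in(350,362,374,386,398,410):print(u0,v,np.median(world(d,[px(u,v) for u in np.arange(u0-60,u0+61,6)]),0))
e=cams.get_image("side")["frame"][:,:,::-1]
cv2.imwrite("pics/c3.png",np.hstack([cv2.resize(f[115:210,210:305],(400,400),interpolation=cv2.INTER_CUBIC),cv2.resize(e[185:285,180:280],(400,400),interpolation=cv2.INTER_CUBIC)]))
```

```text
10.0 [ 0.3616 -0.3546  0.2057] [0.2208 1.0204 0.0294]
172 350 [ 0.5178 -0.1048  0.0361]
172 362 [ 0.5128 -0.1048  0.0365]
172 374 [ 0.5081 -0.1048  0.0365]
172 386 [ 0.5035 -0.1047  0.0366]
172 398 [ 0.4988 -0.1045  0.037 ]
172 410 [ 0.4944 -0.1044  0.0363]
388 350 [ 0.5155 -0.1866  0.0369]
388 362 [ 0.5106 -0.1866  0.0366]
388 374 [ 0.5062 -0.1864  0.0372]
388 386 [ 0.5015 -0.1863  0.0369]
388 398 [ 0.4968 -0.1862  0.0371]
388 410 [ 0.4923 -0.1861  0.0364]
```

View pics/c3.png

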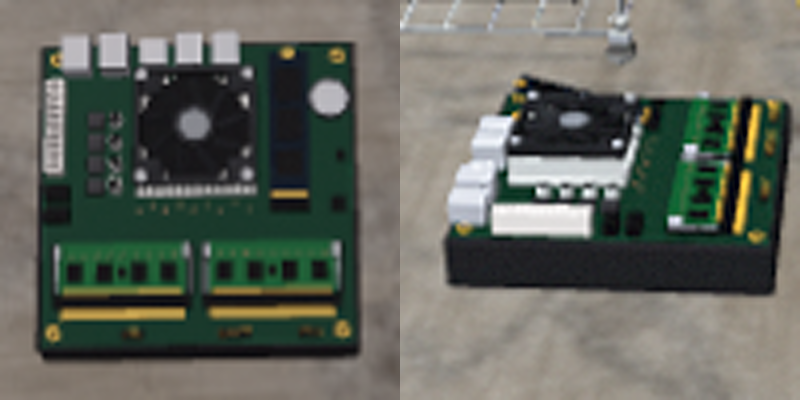

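Both modules lie flat, at c3 (122,268) and (270,265), with equal heights of about 0.0365. The clips sit over the pressed one and nothing else has moved on the board.

```bash
python3 -c "
from rig import finish_job
print(finish_job())"
```

```text
the job is handed in; nothing more can be done
None
```

The raised left memory module now lies flat under its clips and stayed down after I drew back; depth shows it level with the other module. The highest force I read was about 9 N, nothing else on the board looked disturbed, and the job is handed in, though no verdict came back.

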